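Aim the bench lamp at the bowl with the valve stem tool

TASK

One of the two grey bowls holds the chrome T-shaped valve stem tool. Swivel and tilt the work lamp by its ball-ended handle so that, once let go and at rest, it points squarely at the middle of that bowl's floor (the lamp's rubber mounts give and spring back when released, so check and correct). Leave the bowls, what is in them, and the tin and the gauge beside them where they are.

Things in the scene. Friction and masses are not known exactly. Their poses are not given: they have to be found in the camera images.
- lamp_head: Dark box LED lamp head, 36 x 124 x 76 mm (x, y, z), in a yoke. Origin: where the level tilt axis (y) crosses the vertical swivel axis, 170 mm above the bench; it stays put as the lamp turns. x: the way the lamp points, out of its white lens; the beam's centre line is this x axis from the origin. z: head's up. Tilt range: 0.7 rad up to 1.1 down. 0.55 kg; it stays where left, after spring-back.
- handle_ball (a point): Centre of the steel ball, 30 mm across, ending the lamp's 10 mm steel handle rod, which runs straight back (-x) from the head: 130 mm behind the head's origin, on the beam line. Grip it with a finger each side of the rod. Swivel and tilt are stiff (0.6 N m, 5 N at the ball); the rubber mounts give 0.1 to 0.3 rad before the friction slips, and that springs back. Axes as lamp_head.
- lamp_base: Fixed lamp foot, a round dark steel plate 124 mm across, 14 mm thick, with a post and the yoke above it (arms 73 mm either side of the head's middle, up to 186 mm above the bench). Origin: underside centre; its x is swivel zero, the stops lie 2.7 rad either side.
- bowl_a: Round grey ceramic bowl, 170 mm across the rim, 36 mm high, flat inner floor about 134 mm across. Origin: underside centre. It looks like bowl_b.
- bowl_b: Round grey ceramic bowl just like bowl_a. Origin: underside centre.
- bowl_a_floor (a point): Middle of the inner floor of bowl_a, 8 mm above its underside.
- bowl_b_floor (a point): Middle of the inner floor of bowl_b, 8 mm above its underside.
- valve_tool: Chrome T-shaped valve stem tool: round bar 12 mm thick, 106 mm long along x, with a 76 mm crossbar along y at the -x end; lies in one of the two bowls. Origin: underside, middle of its length.
- spanner: Chrome open spanner, 110 mm long, straight and flat, lies in the other bowl. Origin: underside centre.
- tin: Bare metal tin, 80 mm across, 60 mm high. Origin: underside centre.
- gauge: Round dial pressure gauge lying on its back, 68 mm across, 24 mm high, with a brass stub reaching 100 mm along its x. Origin: underside centre of the dial.
Things that resemble listed ones, but are neither listed nor needed, are in the scene too. Leave any brown look-alike of the valve_tool alone.

How it is judged:
By the outcome, as a careful person would: the job done as asked, in the order asked, and still so for the second after the job is handed in, with the robot touching nothing.
It also fails if it takes over 72 s, if anything falls off the work surface, if the arm or the gripper's body presses on something with over 40 N, if the wrist force passes 120 N, or if a joint passes its speed limit or range.

ROBOT

A 7-joint arm with a two-finger parallel gripper is mounted at the origin on the work surface. World frame = base frame: x ahead of the robot, y to its left, z up, the work surface at z = 0. Lengths are in m, angles in rad, forces in N, time in s.
With the tool pointing down it reaches from about 0.425 to 0.95 m from the base axis. Payload 4.7 kg.
Tool frame: the origin (TCP) lies on the centre line of the jaws, within the pads' length; the fingertips stand robot.nose_length ahead of it and the grasp point (between the pads) lies 8 mm behind it (robot.nose_length is the distance from the TCP to the fingertips, in m); z points along the fingers, y is the line along which they close (so a half turn about z gives the same grasp; the last joint's range is limited). The gripper opens to 85 mm and grips with 20 to 120 N. Pads are 22 mm wide; open, the fingers measure 114 mm over their backs; the gripper's body (76 mm by 85 mm) begins 54 mm behind the grasp point. The pads swing forward as they close: fully open they stand 13 mm farther back than shut.
Start: joints at [1.165, 0.469, -0.049, 1.532, 0.024, 1.141, -0.082], TCP at [0.248, -0.628, 0.242] pointing down, gripper open.
Joint ranges: [-2.59, 2.59], [-0.33, 1.99], [-1.39, 1.29], [0.1, 2.45], [-1.04, 4.18], [0.21, 1.99], [-2.66, 2.66]. Speed limits (rad/s): [2.57, 2.57, 3.14, 3.14, 3.14, 3.14, 3.14].

INTERFACE

Orientations are given as [roll, pitch, yaw] about the fixed x, y, z axes, in that order (R = Rz(yaw) Ry(pitch) Rx(roll)).
In Python, from plant import robot gives the robot as it stands. Calls block until the motion is done:
- robot.goto(position, orientation): joint-space move of the TCP to a pose.
- robot.move_straight(position, vel=0.15, attitude=None, contact_N=None): straight line of the TCP; attitude=None keeps the orientation; vel is the mean speed in m/s. With contact_N (N) it stops when the force on the tool has changed by that much, and returns True; else False.
- robot.move_joints(angles): joint-space move.
- robot.grip(opening, strength=None): opening from 0.0 (shut) to 1.0 (fully open); strength is the grip in N (None keeps the last); returns when the fingers have stopped.
- robot.sleep(seconds).
- robot.inverse_kinematics(position, orientation): joint angles nearest the present ones, or None.
- robot.sense(): the state.
- robot.grab_frame(name): name is "side" or "top" or "wrist"; returns a dict with "image" (480x640x3 uint8, red, green, blue), "range_z" (480x640 float32, m along the optical axis (not along the pixel's ray), 0 where there is no reading), "fx", "fy", "cx", "cy" (pixels), "R" (3x3) and "t" (3): a world point X has camera coordinates R X + t. Camera axes: x right, y down, z forward; pixel columns grow to the right and rows downward; lengths in m; the calibration is good to about 2 mm. A picture is of the moment at which its call begins.
A pose or a line that the arm cannot do raises robot.IKError and nothing moves.
- robot.close_job(): hands the job in; it is judged then, once.
The state is a dict: "t": time; "joint_pos": joint angles; "joint_velocities": joint speeds; "effort": joint torques, N m; "tcp_pos": TCP position; "tcp_rot": TCP orientation; "wrist_force": force on the tool from outside, world axes, zero at the start; "torque": the same for the moment, N m; "opening": opening from 0.0 (shut) to 1.0 (fully open); "gripper_force": force on a finger pad.
Only numpy, scipy, OpenCV 4.12 (cv2) and the standard library are available. Lean on these libraries where they do the work, as an engineer would, in place of code of your own. Each camera call takes 0.05 s, during which the arm holds its last target. There are 200 camera calls.

## Working session

There is one attempt and no reset: what is moved stays moved. The work goes in short steps, each a Python script; the robot and the scene stay as the last script left them, time stands still between calls to the robot, and variables do not carry over. Pictures are saved under pics/ and viewed, at most 10 in all, crops included, and the job is handed in when it is done.

```bash
ls; mkdir -p pics; python3 - <<'E'
from plant import robot
import cv2,numpy as np
for n in("top","side"):
    f=robot.grab_frame(n); cv2.imwrite(f"pics/{n}0.png",f["image"][:,:,::-1]); np.savez(f"{n}0.npz",**f)
    print(n,f["fx"],f["cx"],f["cy"],(-f["R"].T@f["t"]).round(3),f["R"][2].round(2))
s=robot.sense();print(s["t"],s["tcp_rot"],robot.nose_length)
E
```

```text
pics
top 592.6221080294034 318.88914526734635 246.71944537842555 [ 0.341 -0.022  1.33 ] [ 0.15  0.02 -0.99]
side 479.59605554377896 318.88136771249486 239.42501289371404 [0.038 0.416 0.833] [ 0.5  -0.42 -0.75]
0.1 [-3.13978417e+00  3.60130449e-05  3.76780146e-01] 0.011
```

View pics/top0.png

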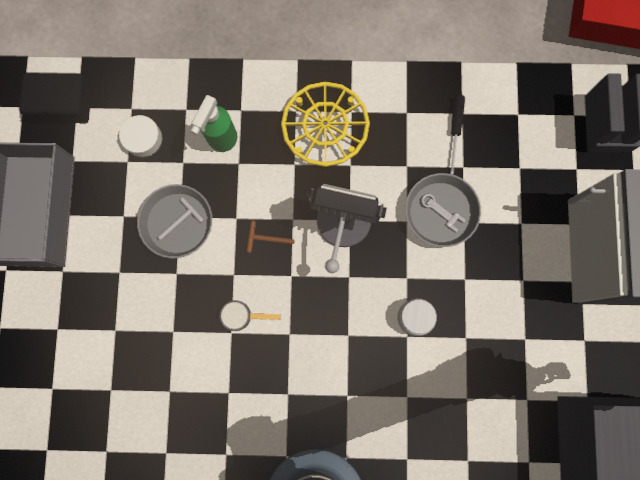

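View pics/side0.png

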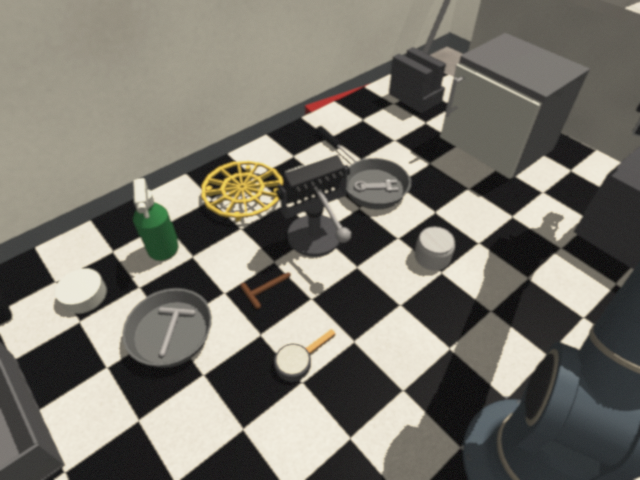

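The tool is in the left bowl (top view ~(175,221)) and the spanner is in the right one (443,211). The lamp is centred near (347,205), with its handle ball at (333,266) in the top view and (344,233) in the side view.

```bash
cat > h.py <<'E'
import numpy as np,cv2
from scipy.optimize import least_squares
def cloud(f):
    v,u=np.mgrid[:480,:640]; z=f["range_z"].astype(float)
    c=np.stack([(u-f["cx"])*z/f["fx"],(v-f["cy"])*z/f["fy"],z],-1)
    P=(c-f["t"])@f["R"]; P[z<=0]=np.nan; return P
def ray(f,u,v,h):
    d=f["R"].T@np.array([(u-f["cx"])/f["fx"],(v-f["cy"])/f["fy"],1]); o=-f["R"].T@f["t"]
    return o+d*(h-o[2])/d[2]
def circ(p,r):
    return least_squares(lambda c:np.hypot(*(p-c).T)-r,p.mean(0),loss="soft_l1",f_scale=.002)
def sphere(p,r=.015):
    top=np.median(p,0); s=least_squares(lambda c:np.linalg.norm(p-c,axis=1)-r,top-[0,0,.01],loss="soft_l1",f_scale=.001)
    return s.x,np.abs(s.fun).mean()
E
python3 - <<'E'
from h import *
np.set_printoptions(precision=4,suppress=True)
F={n:np.load(n+"0.npz") for n in("top","side")}
C={n:cloud(F[n]) for n in F}
for n,(u,v) in{"top":(333,266),"side":(344,233)}.items():
    p=C[n][v-12:v+13,u-12:u+13].reshape(-1,3); h=np.nanmax(p[:,2]); print(n,"ball near",C[n][v,u],h)
    p=p[p[:,2]>C[n][v,u][2]-.02]; p=p[np.linalg.norm(p-C[n][v,u],axis=1)<.022]; print(len(p),sphere(p))
for n in C:
  P=C[n]
  for name,(u,v) in {"top":{"L":(175,221),"R":(443,211)},"side":{"L":(167,328),"R":(376,184)}}[n].items():
    ctr=P[v,u]; q=P.reshape(-1,3); m=(np.hypot(q[:,0]-ctr[0],q[:,1]-ctr[1])<.12)
    r=q[m&(q[:,2]>.032)&(q[:,2]<.042)]
    # rim: outer ring
    s=circ(r[:,:2],.083); fl=q[m&(q[:,2]>.003)&(q[:,2]<.016)&(np.hypot(q[:,0]-s.x[0],q[:,1]-s.x[1])<.06)]
    print(n,name,ctr,len(r),s.x,np.abs(s.fun).mean(),"floor z",np.median(fl[:,2]))
  q=P.reshape(-1,3); g=P[205,347] if n=="top" else P[175,310]
  print(n,"head pt",g)
  m=(np.hypot(q[:,0]-g[0],q[:,1]-g[1])<.12)
  b=q[m&(q[:,2]>.010)&(q[:,2]<.018)]; print("plate pts",len(b),b.min(0),b.max(0))
  # outer plate edge via hull
  if len(b)>20:
    hull=cv2.convexHull((b[:,:2]).astype(np.float32))[:,0]; s=circ(hull,.062); print("plate",s.x,np.sort(np.abs(s.fun)).round(4)[:len(hull)])
E
```

```text
top ball near [ 0.4865 -0.0296  0.1423] 0.14522081055310823
178 (array([ 0.4897, -0.0264,  0.1277]), np.float64(0.00139200562707312))
side ball near [ 0.483  -0.0223  0.1388] 0.14251756256837167
180 (array([ 0.49  , -0.0246,  0.1265]), np.float64(0.0008659535469374007))
top L [0.5967 0.3287 0.019 ] 556 [0.595  0.3262] 0.002234164802443703 floor z 0.008330946613137206
top R [ 0.6315 -0.276   0.018 ] 593 [ 0.6312 -0.2704] 0.0022661073675331296 floor z 0.008606283931321318
top head pt [ 0.5982 -0.0541  0.2063]
plate pts 915 [ 0.5477 -0.1124  0.01  ] [0.6275 0.0099 0.018 ]
plate [ 0.6098 -0.0521] [0.     0.0001 0.0001 0.0001 0.0001 0.0003 0.0003 0.0003 0.0004 0.0004
 0.0005 0.0006 0.0007 0.0007 0.0008 0.0009 0.0011 0.0012 0.0016 0.0017
 0.0022 0.0057 0.017  0.0284]
side L [0.602  0.3302 0.0149] 696 [0.5948 0.3285] 0.0018904162725467924 floor z 0.007345241397327411
side R [ 0.632  -0.272   0.0163] 302 [ 0.6316 -0.2672] 0.002133329583410791 floor z 0.0075762944121990465
side head pt [ 0.5969 -0.0321  0.2059]
plate pts 1323 [ 0.5475 -0.1083  0.01  ] [0.6706 0.0809 0.0178]
plate [ 0.6068 -0.0421] [0.     0.0004 0.0005 0.0006 0.0009 0.001  0.0014 0.0021 0.0022 0.0025
 0.0025 0.0028 0.0036 0.004  0.004  0.005  0.0055 0.0068 0.0592 0.0687
 0.0687 0.0694]
```

```bash
cat >> h.py <<'E'
O=np.array([.6095,-.0515,.17]); T=np.array([.595,.327,.008])
def ball(yaw,down,o=None):  # ball centre for head yaw and downward tilt
    o=O if o is None else o
    return o-.13*np.array([np.cos(yaw)*np.cos(down),np.sin(yaw)*np.cos(down),-np.sin(down)])
def angles(b,o=None):
    d=(O if o is None else o)-b; return np.array([np.arctan2(d[1],d[0]),np.arctan2(-d[2],np.hypot(d[0],d[1]))])
def aim(o=None):
    d=T-(O if o is None else o); return np.array([np.arctan2(d[1],d[0]),np.arctan2(-d[2],np.hypot(d[0],d[1]))])
OFF=np.array([0,0,-.012])
def att(yaw): return [np.pi,0,yaw]
E
python3 - <<'E'
from h import *
from plant import robot
np.set_printoptions(precision=3,suppress=True)
b0=np.array([.490,-.0255,.127]); a0=angles(b0); a1=aim(); print(a0,a1,ball(*a1))
for off in(0,-np.pi):
  for s in(0,.5,1,1.15):
    a=a0+(a1-a0)*s; print(off,s,*[robot.inverse_kinematics(ball(*a)+OFF+[0,0,dz],att(a[0]+off)) for dz in(0,.1)])
E
```

```text
[-0.214 -0.338] [1.609 0.404] [ 0.614 -0.171  0.221]
0 0 [ 0.264  0.359 -0.361  2.073  0.185  0.74  -1.998] [ 0.359  0.23  -0.454  1.972  0.122  0.965 -1.94 ]
0 0.5 [ 0.511  0.351 -0.409  1.949  0.179  0.876 -0.864] [ 0.547  0.241 -0.437  1.837  0.114  1.087 -0.806]
0 1 [ 0.592  0.493 -0.543  1.642  0.28   1.085  0.008] [ 0.59   0.412 -0.54   1.52   0.217  1.27   0.061]
0 1.15 [ 0.593  0.539 -0.61   1.56   0.328  1.147  0.226] [ 0.587  0.464 -0.606  1.432  0.266  1.328  0.278]
-3.141592653589793 0 [ 0.591  0.445 -0.776  2.056  0.431  0.805  0.914] [ 0.69   0.307 -0.863  1.957  0.277  0.999  1.055]
-3.141592653589793 0.5 [ 1.04   0.603 -1.173  1.923  0.643  1.058  1.857] [ 1.075  0.437 -1.168  1.813  0.434  1.183  2.039]
-3.141592653589793 1 [-0.508  0.669  1.112  1.708 -0.644  1.182 -2.324] [-0.518  0.55   1.115  1.586 -0.505  1.326 -2.439]
-3.141592653589793 1.15 [ 0.15   0.464  0.041  1.589 -0.021  1.089 -2.634] [ 0.187  0.398 -0.012  1.459  0.005  1.285 -2.655]
```

```bash
cat >> h.py <<'E'
def look(robot,guess,r=.03):
    out=[]
    for n in("top","side"):
        f=robot.grab_frame(n); q=cloud(f).reshape(-1,3); g=np.array(guess,float)
        for k in range(3):
            d=q-g; away=(d@(g-O))/np.linalg.norm(g-O)
            p=q[(np.linalg.norm(d,axis=1)<(r if k==0 else .019))&(away>(-.03 if k==0 else -.008))]
            if len(p)<20: break
            g,e=sphere(p)
        if len(p)>=20:
            out.append(g); print(n,"ball",g.round(4),len(p),"res",e.round(4),"R",np.linalg.norm(g-O).round(4),"ang",angles(g).round(3))
    return out
def turn(robot,b,a1,n=8,vel=.12):
    "grip ball at b, swing to angles a1, let go, rise"
    a0=angles(b)
    robot.goto(b+OFF+[0,0,.10],att(a0[0])); robot.move_straight(b+OFF,vel=.12); robot.grip(0.,60)
    s=robot.sense(); print("grip",s["opening"],s["gripper_force"],s["t"])
    for k in range(1,n+1):
        a=a0+(np.array(a1)-a0)*k/n
        robot.move_straight(ball(*a)+OFF,vel=vel,attitude=att(a[0]))
    s=robot.sense(); print("end",np.round(s["tcp_pos"],4),"F",np.round(s["wrist_force"],1),s["opening"],s["t"])
    robot.grip(.75); p=np.array(s["tcp_pos"]); robot.move_straight(p+[0,0,.11],vel=.15); print("t",robot.sense()["t"])
E
python3 - <<'E'
from h import *
from plant import robot
b0=np.array([.490,-.0255,.127]); a1=aim()
robot.goto(b0+[0,0,.19],att(angles(b0)[0]))
turn(robot,b0,a1)
robot.move_straight(np.array(robot.sense()["tcp_pos"])+[0.0,-.15,.0],vel=.2)
f=robot.grab_frame("top"); cv2.imwrite("pics/t1.png",f["image"][:,:,::-1])
f=robot.grab_frame("side"); cv2.imwrite("pics/s1.png",f["image"][:,:,::-1])
look(robot,ball(*(a1-[.15,.1])),.045)
E
```

```text
grip 0.31875103216908035 58.89344930648804 4.475
end [ 0.6124 -0.1727  0.208 ] F [-5.2 -3.5 -5.3] 0.31331801512955454 7.7583
t 9.075
top ball [ 0.5831 -0.1765  0.1931] 155 res 0.0012 R 0.1298 ang [1.363 0.179]
side ball [ 0.5835 -0.1755  0.1915] 107 res 0.001 R 0.1285 ang [1.364 0.168]
```

View pics/t1.png

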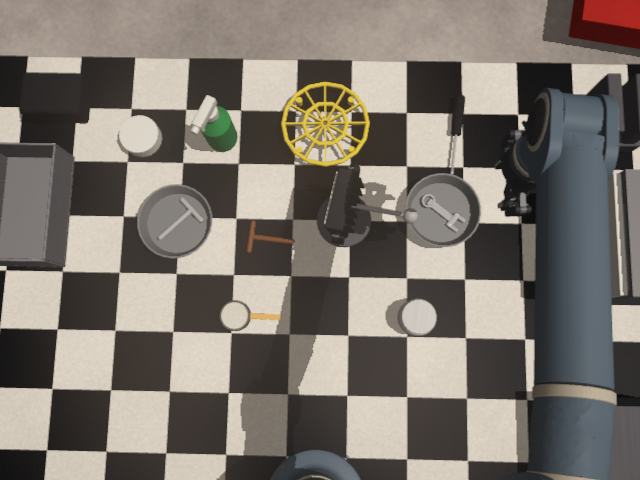

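The lamp swung as planned: the ball is now at (411,215) in the top view and the scene is undisturbed. It springs back about 0.245 rad in swivel and 0.23 rad in tilt, so I'll correct with overshoot.

```bash
python3 - <<'E'
from h import *
from plant import robot
a1=aim(); b=np.array([.5833,-.176,.1923])
turn(robot,b,a1+[.246,.231],n=4)
robot.move_straight(np.array(robot.sense()["tcp_pos"])+[0.0,-.15,.0],vel=.2)
print("aim",a1); B=look(robot,ball(*a1),.04)
# refine O with all ball sightings, per camera
obs={"top":[[.4897,-.0264,.1277],[.5831,-.1765,.1931],B[0]],"side":[[.49,-.0246,.1265],[.5835,-.1755,.1915],B[-1]]}
for n,o in obs.items():
    s=least_squares(lambda x:np.linalg.norm(np.array(o)-[x[0],x[1],.17],axis=1)-.13,O[:2]); print(n,s.x,s.fun.round(4))
f=robot.grab_frame("top"); P=cloud(f); np.savez("top2.npz",**f); q=P.reshape(-1,3)
b=q[(np.hypot(*(q[:,:2]-O[:2]).T)<.066)&(q[:,2]>.01)&(q[:,2]<.018)]
h=cv2.convexHull(b[:,:2].astype(np.float32))[:,0]; s=circ(h,.062); print("plate",s.x,np.sort(np.abs(s.fun)).round(4))
E
```

```text
grip 0.32270059782172716 58.924164175987244 12.2583
end [ 0.6369 -0.1538  0.2334] F [-5.8 -1.2 -7.3] 0.31580715479675925 13.5583
t 14.875
aim [1.60908672 0.40414821]
top ball [ 0.6102 -0.17    0.223 ] 178 res 0.001 R 0.1299 ang [1.576 0.421]
side ball [ 0.61   -0.1688  0.2218] 113 res 0.001 R 0.1282 ang [1.575 0.416]
top [ 0.61004737 -0.05139672] [-0.  0. -0.]
side [ 0.60983474 -0.04980847] [-0.      0.0002 -0.0002]
plate [ 0.609825   -0.05134126] [0.     0.     0.0001 0.0001 0.0001 0.0001 0.0001 0.0001 0.0001 0.0002
 0.0002 0.0002 0.0003 0.0004 0.0004 0.0005 0.0005 0.0005 0.0006 0.0006
 0.0006 0.0007 0.0007 0.0007 0.0008 0.0008 0.0008 0.001  0.0012 0.0014
 0.0017]
```

The plate fit and the sphere fits agree on O to about 1 mm. What remains is about +0.037 rad of swivel (15 mm at the bowl); tilt is within 0.015. I'll correct swivel only, and re-check the bowl centre by its outer hull.

```bash
sed -i 's/^O=np.array.*/O=np.array([.610,-.0514,.17]); T=np.array([.595,.3265,.008])/' h.py
python3 - <<'E'
from h import *
from plant import robot
for n in("top0","side0"):
    q=cloud(np.load(n+".npz")).reshape(-1,3); p=q[(np.hypot(*(q[:,:2]-T[:2]).T)<.092)&(q[:,2]>.031)&(q[:,2]<.041)]
    h=cv2.convexHull(p[:,:2].astype(np.float32))[:,0]; s=circ(h,.085); print(n,"bowl",s.x,np.abs(s.fun).mean().round(4))
a1=aim(); b=np.array([.6102,-.1697,.2225]); a=angles(b); print("aim",a1,"now",a)
turn(robot,b,[a1[0]+.284,a[1]],n=4)
robot.move_straight(np.array(robot.sense()["tcp_pos"])+[0.0,-.15,.0],vel=.2)
look(robot,ball(*a1),.04)
f=robot.grab_frame("top"); cv2.imwrite("pics/t3.png",f["image"][:,:,::-1])
E
```

```text
top0 bowl [0.59575938 0.32698614] 0.001
side0 bowl [0.59592333 0.32885451] 0.0008
aim [1.61046854 0.40470262] now [1.57248694 0.41767465]
grip 0.3208489138944969 58.91070485115051 17.9583
end [ 0.6472 -0.1643  0.2105] F [-1.9 -0.5  0.4] 0.3201162588127699 18.9583
t 20.2833
top ball [ 0.6225 -0.1693  0.2227] 173 res 0.001 R 0.1298 ang [1.677 0.418]
side ball [ 0.6227 -0.1675  0.222 ] 115 res 0.001 R 0.1279 ang [1.68  0.419]
```

View pics/t3.png

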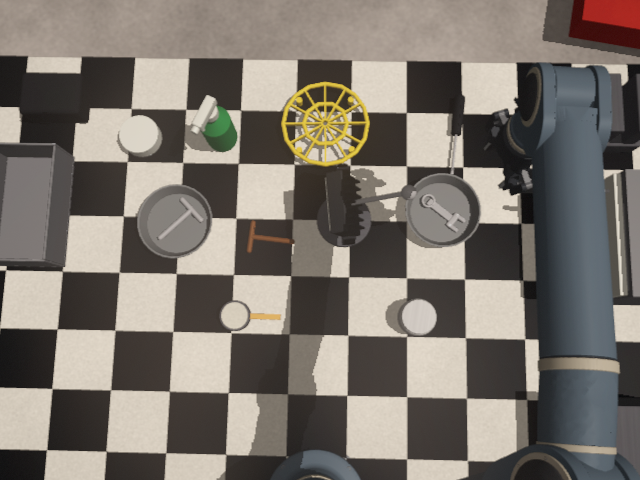

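The bowls, tin and gauge are unmoved; the ball is at (408,192), so swivel is 0.07 rad too far. I'll correct back.

```bash
sed -i 's/T=np.array.*/T=np.array([.5957,.327,.008])/' h.py
python3 - <<'E'
from h import *
from plant import robot
a1=aim(); b=np.array([.6226,-.1690,.2225]); a=angles(b); print("aim",a1,"now",a)
turn(robot,b,[a1[0]-.217,a[1]],n=4,vel=.07)
robot.move_straight(np.array(robot.sense()["tcp_pos"])+[0.0,-.15,.0],vel=.2)
look(robot,ball(*a1),.04)
E
```

```text
aim [1.60856905 0.40425088] now [1.677532   0.41775959]
grip 0.3182826826340974 58.914406299591064 23.3917
end [ 0.5894 -0.1684  0.211 ] F [ 2.8 -1.4  0.1] 0.3146350080289837 24.4917
t 25.8167
top ball [ 0.6152 -0.1699  0.223 ] 177 res 0.0011 R 0.1299 ang [1.614 0.42 ]
side ball [ 0.615  -0.1682  0.2214] 116 res 0.001 R 0.1277 ang [1.614 0.415]
```

Swivel is now within 0.005 rad. Tilt is about 0.012 too low (12 mm short on the floor), so I'll correct that with a tilt-only move.

```bash
python3 - <<'E'
from h import *
from plant import robot
a1=aim(); b=np.array([.6151,-.1697,.2224]); a=angles(b); print("aim",a1,"now",a)
turn(robot,b,[a[0],a1[1]-.215],n=4,vel=.07)
robot.move_straight(np.array(robot.sense()["tcp_pos"])+[0.0,-.15,.0],vel=.2)
look(robot,ball(*a1),.04)
E
```

```text
aim [1.60856905 0.40425088] now [1.61388038 0.41662507]
grip 0.31976674256386806 58.91559541225433 28.8917
end [ 0.6166 -0.1793  0.1836] F [ 0.6 -1.4  6.7] 0.31946204823559154 29.925
t 31.2583
top ball [ 0.6152 -0.1727  0.2171] 166 res 0.0011 R 0.1302 ang [1.614 0.37 ]
side ball [ 0.6154 -0.1709  0.2158] 112 res 0.001 R 0.1281 ang [1.616 0.366]
```

```bash
python3 - <<'E'
from h import *
from plant import robot
a1=aim(); b=np.array([.6153,-.1723,.2166]); a=angles(b); print("aim",a1,"now",a)
turn(robot,b,[a[0]-.003,.615],n=4,vel=.07)
robot.move_straight(np.array(robot.sense()["tcp_pos"])+[0.0,-.15,.0],vel=.2)
look(robot,ball(*a1),.04)
f=robot.grab_frame("side"); cv2.imwrite("pics/s5.png",f["image"][:,:,::-1])
E
```

```text
aim [1.60856905 0.40425088] now [1.61460616 0.36757214]
grip 0.3193129620233332 58.917219042778015 34.35
end [ 0.6141 -0.1571  0.2332] F [-1.6  0.9 -8.9] 0.3168749585053838 35.4167
t 36.7417
top ball [ 0.6151 -0.1692  0.2245] 175 res 0.0011 R 0.1299 ang [1.614 0.433]
side ball [ 0.6152 -0.1676  0.2234] 116 res 0.0009 R 0.128 ang [1.616 0.431]
```

```bash
python3 - <<'E'
from h import *
from plant import robot
a1=aim(); b=np.array([.6152,-.1690,.2240]); a=angles(b); print("aim",a1,"now",a)
turn(robot,b,[a[0]-.003,.225],n=4,vel=.07)
robot.move_straight(np.array(robot.sense()["tcp_pos"])+[0.0,-.15,.0],vel=.2)
look(robot,ball(*a1),.04)
f=robot.grab_frame("side"); cv2.imwrite("pics/s6.png",f["image"][:,:,::-1])
E
```

```text
aim [1.60856905 0.40425088] now [1.61498523 0.43009452]
grip 0.3192343345393115 58.91338884830475 39.8333
end [ 0.6167 -0.1784  0.1883] F [ 0.3 -1.9  8.2] 0.3204871143375763 40.8333
t 42.1667
top ball [ 0.6149 -0.1707  0.2212] 172 res 0.001 R 0.1299 ang [1.612 0.405]
side ball [ 0.6155 -0.1694  0.22  ] 121 res 0.001 R 0.1282 ang [1.617 0.4  ]
```

View pics/s6.png

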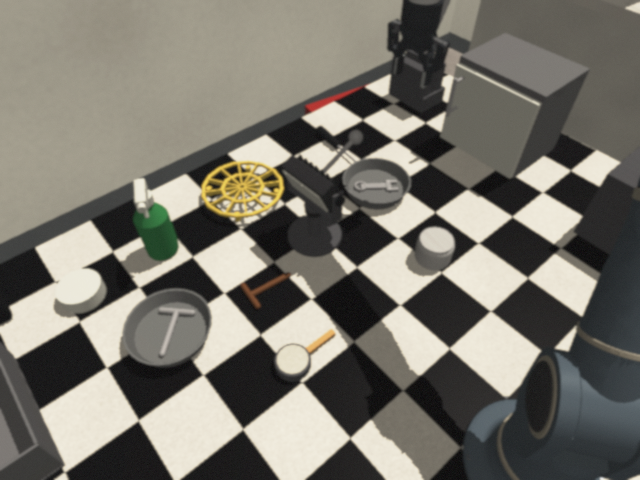

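The lamp (about (315,185)) faces the left bowl at (167,328). Its angles are (1.614, 0.403) against a target of (1.609, 0.404), about 2 mm off at the bowl. Everything else is where it was and the gripper is clear.

```bash
python3 -c "
from plant import robot
robot.sleep(.3); print(robot.close_job())"
```

```text
the job is handed in; nothing more can be done
None
```

I turned the lamp to point at the middle of the floor of the left bowl, which holds the valve tool. By camera measurement it was about 2 mm off after spring-back (cameras are good to about 2 mm); bowls, contents, tin and gauge look undisturbed in the pictures, and the job was handed in at about 42.5 s.

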